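# Step the return pump up along its speed keys

### The arm

A 7-joint arm with a two-finger parallel gripper is mounted at the origin on the work surface. World frame = base frame: x ahead of the robot, y to its left, z up, the work surface at z = 0. Lengths are in m, angles in rad, forces in N, time in s.
With the tool pointing down it reaches from about 0.4 to 0.85 m from the base axis. Payload 10.4 kg.
Tool frame: the origin (TCP) lies between the finger pads; the fingertips stand 19 mm ahead of it and the grasp point (between the pads) is the TCP; z points along the fingers, x is the direction in which the jaws open and shut, and the axes are right-handed (so a half turn about z gives the same grasp; the last joint's range is limited). The gripper opens to 87 mm and grips with 3 to 60 N. Pads are 19 mm wide; open, the fingers measure 117 mm over their backs; the gripper's body (75 mm by 190 mm) begins 51 mm behind the grasp point.
Start: joints at [1.144, 0.332, -0.065, 1.46, 0.022, 1.35, -0.088], TCP at [0.246, -0.575, 0.242] pointing down, gripper open.
Joint ranges: [-2.6, 2.6], [-0.5, 2.12], [-1.47, 1.34], [0.16, 2.42], [-1.27, 4.41], [0.06, 2.06], [-2.6, 2.6]. Speed limits (rad/s): [2.22, 2.22, 2.79, 2.79, 3.14, 3.14, 3.14].

### API

Orientations are given as a unit quaternion [x, y, z, w].
In Python, from bench import * gives the robot as it stands.
- The arm moves only by the tool step_arm, never from a script. Its argument "commands" is a list of rows, each a list of 6 numbers: the shift along the tool's x, y, z in m, then the turn, a rotation vector about the tool's x, y, z in rad. In form: [[tx, ty, tz, rx, ry, rz], ...]. A call has 1 to 12 rows; each row shifts and turns the commanded pose from where the row before left it, along the tool's axes as they then stand; what a row does not reach is not made up. A row lasts 1/10 s, in which the tool goes at most 50 mm and 8.59 degrees, less where a joint would pass 70% of its speed; a pose out of reach is approached as far as the arm can. A call with a gripper value outside its range is refused whole. "gripper" is the opening, from 0 (shut) to 1 (fully open), set as the call begins (left out, the last holds). The fingers move at their own pace and stop on an object; "grip_force" is the grip in N (left out, the last holds). Time passes only in rows, so rows that do not move let the fingers close. It gives the time, the measured TCP pose, the force and the opening at its end, in the units of the state.
- read_state(): the state, without advancing time (a new reading comes with each control period).
- camera(name): name is "scene" or "top" or "wrist"; returns the picture (420x560x3 uint8, red, green, blue); there is no depth.
- get_calibration(name): a dict with "fx", "fy", "cx", "cy" (pixels), "R" (3x3) and "t" (3): a world point X has camera coordinates R X + t. Camera axes: x right, y down, z forward; pixel columns grow to the right and rows downward; lengths in m; the calibration is good to about 2 mm. A picture is of the moment at which its call begins: read the wrist's pose just before it. get_calibration takes no time and is no camera call; for the wrist camera it gives the pose at the moment of the call.
- close_job(): hands the job in, once; it reports no verdict.
The state is a dict: "time": time; "joint_positions": joint angles; "joint_vel": joint speeds; "joint_torque": joint torques, N m; "ee_pos": TCP position; "eef_rot": TCP orientation; "ft_force": force on the tool from outside, world axes, zero at the start; "torque": the same for the moment, N m; "width": finger opening in m.
Only numpy, scipy, OpenCV 4.12 (cv2) and the standard library are available. Lean on these libraries where they do the work, as an engineer would, in place of code of your own. Each camera call takes 0.05 s, during which the arm holds its last target. There are 200 camera calls.

### The job

Bring the return pump up to full speed: run the fingertips lightly along the controller's curved row of five keys from the smallest to the largest, pressing each one down in turn, and finish with the fingertips still holding the largest key down, with the other four up. Press gently, and pick up or shift none of the loose things lying around.

Things in the scene. Friction and masses are not known exactly. Their poses are not given: they have to be found in the camera images.
- console: black pump controller, a flat box fixed to the white cover plate, 160 mm (its x) by 236 mm (its y) by 32 mm tall, lying at any yaw; origin at the centre of its underside, z up. Five round white keys stand in a curved row on its flat top, 44 mm apart along an arc of 130 mm radius that bulges towards the console's -x side; a round flush display (60 mm across) lies on the +x half. It is made for a light touch: pushing on it with more than 20 N harms it.
- key1_top (a point): centre of the top of key 1 in the row, the smallest, at one end of the row: a white cone-shaped key 16 mm across at its foot, with a blunt top 5 mm across, standing 6 mm proud of the console's top (top of key 38 mm above the table) when not pressed; this point sinks with the key
- key1 (a joint): how far key 1 is pressed down, in m: 0 up, 0.005 fully down; the pump takes it as pressed from 0.0015; the spring pushes back with about 1.5 N at first and 4 N fully down, and the key comes up when let go
- key2_top (a point): centre of the top of key 2 in the row: a white cone-shaped key 20 mm across at its foot, with a blunt top 6 mm across, standing 6 mm proud of the console's top (top of key 38 mm above the table) when not pressed; this point sinks with the key
- key2 (a joint): how far key 2 is pressed down, in m: 0 up, 0.005 fully down; the pump takes it as pressed from 0.0015; the spring pushes back with about 1.5 N at first and 4 N fully down, and the key comes up when let go
- key3_top (a point): centre of the top of key 3 in the row: a white cone-shaped key 24 mm across at its foot, with a blunt top 7 mm across, standing 6 mm proud of the console's top (top of key 38 mm above the table) when not pressed; this point sinks with the key
- key3 (a joint): how far key 3 is pressed down, in m: 0 up, 0.005 fully down; the pump takes it as pressed from 0.0015; the spring pushes back with about 1.5 N at first and 4 N fully down, and the key comes up when let go
- key4_top (a point): centre of the top of key 4 in the row: a white cone-shaped key 28 mm across at its foot, with a blunt top 8 mm across, standing 6 mm proud of the console's top (top of key 38 mm above the table) when not pressed; this point sinks with the key
- key4 (a joint): how far key 4 is pressed down, in m: 0 up, 0.005 fully down; the pump takes it as pressed from 0.0015; the spring pushes back with about 1.5 N at first and 4 N fully down, and the key comes up when let go
- key5_top (a point): centre of the top of key 5 in the row, the largest, at the other end of the row: a white cone-shaped key 32 mm across at its foot, with a blunt top 10 mm across, standing 6 mm proud of the console's top (top of key 38 mm above the table) when not pressed; this point sinks with the key
- key5 (a joint): how far key 5 is pressed down, in m: 0 up, 0.005 fully down; the pump takes it as pressed from 0.0015; the spring pushes back with about 1.5 N at first and 4 N fully down, and the key comes up when let go
- vial_mid (a point): small capped glass vial, 25 mm across, 40 mm tall, standing loose on the console; this point is its centre
- cap_mid (a point): loose grey screw cap, 34 mm across, 16 mm tall, lying on the console; this point is its centre
- elbow_mid (a point): loose grey pipe elbow with black sockets lying on the table beside the console, legs about 55 mm long, 46 mm tall; this point is at mid height in its corner
- strainer_mid (a point): loose black flat disc with a round hole, 90 mm across, 10 mm thick, lying on the table beside the console; this point is its centre
- collar_mid (a point): loose grey pipe collar standing on end on the table beside the console, 52 mm across, 34 mm tall; this point is its centre
- bottle_mid (a point): loose white bottle, 56 mm across, 120 mm tall, standing to the left; this point is its centre
- jar_mid (a point): loose glass jar with black lid, 72 mm across, 90 mm tall, standing to the right; this point is its centre

How it is judged:
By the outcome, as a careful person would: the job done as asked, in the order asked, and still so for the second after the job is handed in, while the arm keeps its last pose, push and grip.
It also fails if it takes over 38 s, if anything falls off the work surface, if the arm or the gripper's body presses on something with over 40 N, if the wrist force passes 120 N, or if a joint passes its speed limit or range.

## Working session

There is one attempt and no reset: what is moved stays moved. The work goes in short steps, Python scripts to look and compute and a tool call to move; the robot and the scene stay as the last step left them, time stands still between calls to the robot, and variables do not carry over. Pictures are saved under pics/ and viewed, on a budget of 10 in all, crops included, one or two more only if the job needs it, and the job is handed in when it is done.

Besides the shell and the picture viewer there is one more tool, called after "Emit:" in YAML: its name, and indented under it one key for each argument. step_arm: Moves the arm, as the interface text tells. Its arguments: {"type":"object","properties":{"commands":{"type":"array","items":{"type":"array","items":{"type":"number"}}},"gripper":{"type":"number"},"grip_force":{"type":"number"}},"required":["commands"]}

```bash
mkdir -p pics
python3 - <<'E'
from bench import *
import cv2
s=read_state(); print(s)
for n in ("top","scene"):
    im=camera(n); cv2.imwrite(f"pics/{n}0.png",im[:,:,::-1])
    c=get_calibration(n); print(n,c)
E
```

```text
{'time': 0.0, 'joint_positions': array([ 1.14442738,  0.33289543, -0.06464585,  1.46092853,  0.02157497,
        1.3499476 , -0.0885103 ]), 'joint_vel': array([ 1.11784725e-03,  6.46749068e-04, -8.27437693e-04, -1.49709826e-03,
       -4.88979763e-06, -2.88552516e-04,  1.21275203e-03]), 'joint_torque': array([-1.23149137e-03, -6.23253036e+01,  2.36461748e-02, -3.89905572e+01,
       -6.15658960e-02,  3.99128767e-02,  1.31387437e-04]), 'ee_pos': array([ 0.24538077, -0.57441183,  0.24074519]), 'eef_rot': array([ 8.34518926e-01, -5.50978775e-01, -6.36439033e-04, -3.82253845e-04]), 'ft_force': array([ 0.96773787, -0.47845938, -0.56414422]), 'torque': array([ 0.05809342, -0.01530288, -0.01023378]), 'width': 0.08710910650946171}
top {'fx': 412.68014413296186, 'fy': 412.68014413296186, 'cx': 280.8905540515334, 'cy': 218.48865354248304, 'R': array([[-4.66339691e-04, -9.99951523e-01,  9.83537036e-03],
       [-9.88934850e-01, -9.97917595e-04, -1.48347112e-01],
       [ 1.48349736e-01, -9.79572066e-03, -9.88886444e-01]]), 't': array([-0.02326849,  0.58353172,  1.29826345])}
scene {'fx': 442.5415124854721, 'fy': 442.5415124854721, 'cx': 281.80540727761417, 'cy': 210.54954939779086, 'R': array([[-0.40293334,  0.91518557,  0.00894981],
       [ 0.77385787,  0.34589879, -0.53056387],
       [-0.48866012, -0.20685599, -0.84759771]]), 't': array([ 0.24643106, -0.40941637,  1.55410753])}
```

View pics/top0.png

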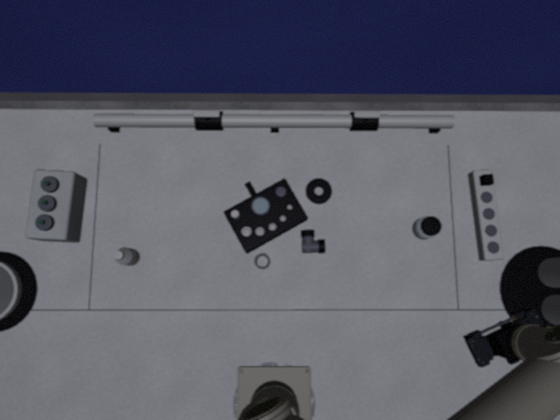

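View pics/scene0.png

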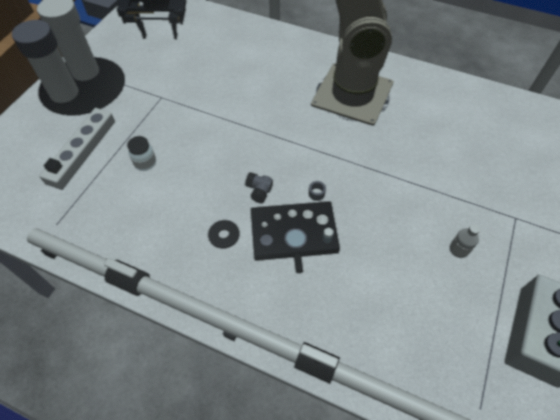

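The top view shows the console near (265,215): the keys run from the smallest at (290,208) to the largest at (246,231). The vial is near (235,213), the cap near (281,190), the elbow at (312,242), the collar at (262,261) and the strainer at (318,190). I'll enlarge a crop of both views.

Run:
```python
import cv2,numpy as np
a=cv2.imread("pics/top0.png")[170:275,205:345]; b=cv2.imread("pics/scene0.png")[165:285,195:355]
cv2.imwrite("pics/c1.png",cv2.resize(a,(784,588),interpolation=cv2.INTER_CUBIC)) #5.6x
cv2.imwrite("pics/c2.png",cv2.resize(b,(800,600),interpolation=cv2.INTER_CUBIC)) #5x
```

```text
(no output)
```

View pics/c1.png

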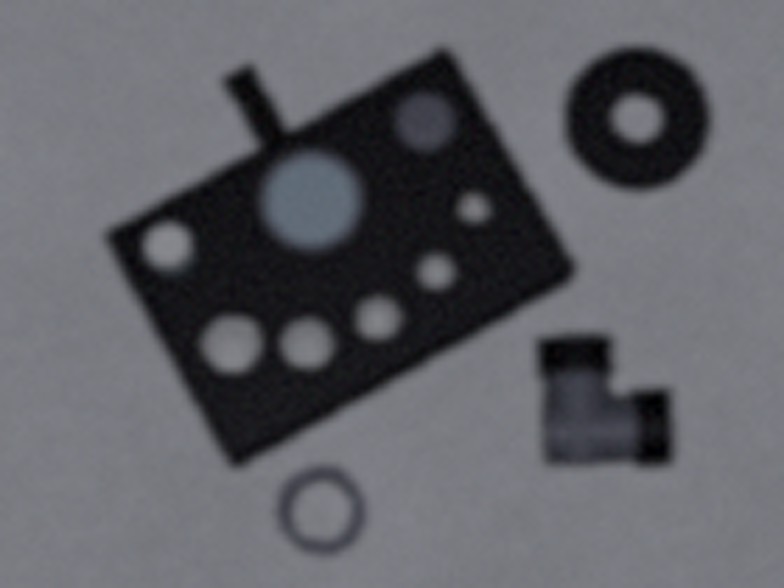

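View pics/c2.png

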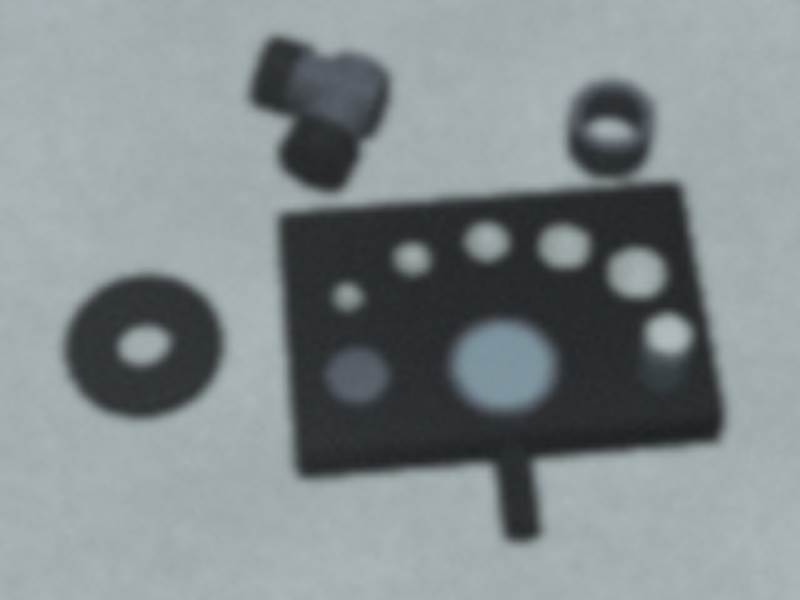

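Crop 1 (5.6x) puts the keys at (475,208), (437,272), (378,318), (307,343) and (233,344). Crop 2 (5x) has the same keys at (348,297), (412,259), (487,242), (564,246) and (637,273). The vial cap shows at (167,246) and the loose cap at (425,121) in crop 1. Next I fit the console pose to both views.

```bash
cat > h.py <<'E'
import numpy as np
from bench import *
from scipy.optimize import least_squares
from scipy.spatial.transform import Rotation as Ro
def proj(c,X):
    p=(np.asarray(c["R"])@np.asarray(X).T).T+c["t"]
    return np.c_[c["fx"]*p[:,0]/p[:,2]+c["cx"],c["fy"]*p[:,1]/p[:,2]+c["cy"]]
def ray(c,uv,z):
    R=np.asarray(c["R"]);C=-R.T@c["t"];d=R.T@np.array([(uv[0]-c["cx"])/c["fx"],(uv[1]-c["cy"])/c["fy"],1])
    return C+d*(z-C[2])/d[2]
A=np.array([[475,208],[437,272],[378,318],[307,343],[233,344]])/5.6+[204.5,169.5]
B=np.array([[348,297],[412,259],[487,242],[564,246],[637,273]])/5+[194.5,164.5]
def tomove(dp,s):  # world shift -> tool axes
    return Ro.from_quat(s["eef_rot"]).inv().apply(dp)
E
python3 - <<'E'
from h import *
ct,cs=get_calibration("top"),get_calibration("scene")
for z in (.034,.036):
  print(np.c_[[ray(ct,a,z) for a in A],[ray(cs,b,z) for b in B]][:,[0,1,3,4]].round(4))
th=44/130*(np.arange(5)-2)
def pts(p,sg):
    # local keys on arc bulging to -x; p: arc mid x,y,yaw
    l=np.c_[0.13*(1-np.cos(th)),sg*0.13*np.sin(th)]
    c,s=np.cos(p[2]),np.sin(p[2]); w=l@np.array([[c,s],[-s,c]])+p[:2]
    return np.c_[w,np.full(5,.035)]
for sg in(1,-1):
  f=lambda p:np.r_[(proj(ct,pts(p,sg))-A).ravel(),(proj(cs,pts(p,sg))-B).ravel()]
  r=least_squares(f,[.55,0,.5]); print(sg,r.x,np.sqrt(2*r.cost/20)); 
  print(pts(r.x,sg).round(4)); print(f(r.x).round(2))
print("vial",ray(ct,np.array([167,246])/5.6+[204.5,169.5],.07),"cap",ray(ct,np.array([425,121])/5.6+[204.5,169.5],.048))
E
```

```text
[[ 0.6244 -0.051   0.6224 -0.0494]
 [ 0.5864 -0.0286  0.5853 -0.027 ]
 [ 0.5592  0.0058  0.5578  0.0072]
 [ 0.5445  0.0471  0.5424  0.0479]
 [ 0.5439  0.0901  0.5422  0.092 ]]
[[ 0.6241 -0.0509  0.6235 -0.0488]
 [ 0.5861 -0.0286  0.5864 -0.0265]
 [ 0.5589  0.0058  0.5589  0.0076]
 [ 0.5443  0.047   0.5436  0.0483]
 [ 0.5437  0.09    0.5434  0.0923]]
1 [0.55848278 0.00654005 0.51607903] 0.23506968411295265
[[ 0.6236 -0.0501  0.035 ]
 [ 0.5862 -0.0274  0.035 ]
 [ 0.5585  0.0065  0.035 ]
 [ 0.5436  0.0477  0.035 ]
 [ 0.5432  0.0915  0.035 ]]
[-0.24  0.19 -0.37  0.01 -0.22  0.18 -0.2   0.24 -0.45  0.16 -0.43  0.05
 -0.25  0.01 -0.29 -0.06 -0.2   0.11 -0.26  0.03]
-1 [0.58351419 0.02067194 3.65403905] 5.143748504410054
[[ 0.5985 -0.0644  0.035 ]
 [ 0.5983 -0.0206  0.035 ]
 [ 0.5835  0.0207  0.035 ]
 [ 0.5559  0.0547  0.035 ]
 [ 0.5186  0.0776  0.035 ]]
[ 4.12  7.75 -2.45 -3.63 -4.52 -7.41 -2.31 -3.52  3.75  7.7  -1.23 -8.77
  0.21  4.22  0.85  8.66  0.45  4.38 -1.73 -8.49]
vial [0.59575258 0.12567447 0.07      ] cap [ 0.67351949 -0.0214823   0.048     ]
```

The console yaw is 29.6° and the arc fit agrees to 0.24 px. First I shut the fingers and turn the tool so that its x lies along the console's x.

Emit:
step_arm:
  commands:
    - [0, 0, 0, 0, 0, -0.14]
    - [0, 0, 0, 0, 0, -0.14]
    - [0, 0, 0, 0, 0, -0.14]
    - [0, 0, 0, 0, 0, -0.14]
    - [0, 0, 0, 0, 0, -0.14]
    - [0, 0, 0, 0, 0, -0.14]
    - [0, 0, 0, 0, 0, -0.14]
    - [0, 0, 0, 0, 0, -0.14]
    - [0, 0, 0, 0, 0, -0.14]
    - [0, 0, 0, 0, 0, -0.14]
    - [0, 0, 0, 0, 0, -0.14]
    - [0, 0, 0, 0, 0, -0.14]
  gripper: 0
  grip_force: 10

```text
time: 1.3
ee_pos: [0.2455, -0.5746, 0.2411]
eef_rot: [0.967, 0.256, -0.0, -0.0]
ft_force: [0.5, -0.7, 0.4]
width: 0.0028
```

```bash
cat >> h.py <<'E'
K=np.array([[.6236,-.0501],[.5862,-.0274],[.5585,.0065],[.5436,.0477],[.5432,.0915]])
def goto(i,tip):
    s=read_state(); R=Ro.from_quat(s["eef_rot"])
    d=np.r_[K[i],tip+.019]-s["ee_pos"]
    print("t",round(s["time"],2),"tcp",s["ee_pos"].round(4),"F",s["ft_force"].round(2),"w",round(s["width"],4),"yaw",np.degrees(np.arctan2(*R.as_matrix()[[1,0],0])).round(1),"zaxis",R.as_matrix()[:,2].round(3))
    print("move tool",R.inv().apply(d).round(4))
E
python3 -c "
from h import *
goto(0,.10)
M=Ro.from_quat(read_state()['eef_rot']).inv()
print(M.apply(np.c_[np.diff(K,axis=0),np.zeros(4)]).round(4))"
```

```text
t 1.3 tcp [ 0.2455 -0.5746  0.2411] F [ 0.54 -0.75  0.38] w 0.0028 yaw 29.7 zaxis [-0.     0.001 -1.   ]
move tool [ 0.5884 -0.2679  0.1224]
[[-0.0212 -0.0383  0.    ]
 [-0.0072 -0.0432  0.    ]
 [ 0.0075 -0.0432  0.    ]
 [ 0.0214 -0.0382  0.    ]]
```

Emit:
step_arm:
  commands:
    - [0.025, -0.0115, 0, 0, 0, 0]
    - [0.042, -0.019, 0, 0, 0, 0]
    - [0.042, -0.019, 0, 0, 0, 0]
    - [0.042, -0.019, 0, 0, 0, 0]
    - [0.042, -0.019, 0, 0, 0, 0]
    - [0.042, -0.019, 0, 0, 0, 0]
    - [0.042, -0.019, 0, 0, 0, 0]
    - [0.042, -0.019, 0, 0, 0, 0]
    - [0.042, -0.019, 0, 0, 0, 0]
    - [0.042, -0.019, 0, 0, 0, 0]
    - [0.042, -0.019, 0, 0, 0, 0]
    - [0.042, -0.019, 0, 0, 0, 0]

```text
time: 2.5
ee_pos: [0.5623, -0.1421, 0.2414]
eef_rot: [0.967, 0.253, -0.0, 0.0]
ft_force: [0.3, -0.2, 0.2]
width: 0.0005
```

Emit:
step_arm:
  commands:
    - [0.042, -0.019, 0.01, 0, 0, 0]
    - [0.042, -0.019, 0.03, 0, 0, 0]
    - [0.017, -0.009, 0.03, 0, 0, 0]
    - [0, 0, 0.03, 0, 0, 0]
    - [0, 0, 0.02, 0, 0, 0]
    - [0, 0, 0, 0, 0, 0]
    - [0, 0, 0, 0, 0, 0]

```text
time: 3.2
ee_pos: [0.6242, -0.0566, 0.1246]
eef_rot: [0.967, 0.254, -0.0, -0.0]
ft_force: [0.5, 0.0, 0.2]
width: 0.0005
```

```bash
python3 -c "
from h import *
import cv2
goto(0,.045)
im=camera('wrist');c=get_calibration('wrist')
cv2.imwrite('pics/w1.png',im[:,:,::-1])
print(proj(c,np.c_[K,np.full(5,.035)]).round(1))
p=read_state()['ee_pos'];print('tip',proj(c,[[p[0],p[1],p[2]-.019]]))"
```

```text
t 3.2 tcp [ 0.6242 -0.0566  0.1246] F [0.46 0.02 0.2 ] w 0.0005 yaw 29.4 zaxis [-0.  0. -1.]
move tool [ 0.0027 -0.0059  0.0606]
[[280.8 209. ]
 [254.  163. ]
 [242.8 105.9]
 [250.9  42.4]
 [280.4 -20. ]]
tip [[277.79118466 251.4744396 ]]
```

View pics/w1.png

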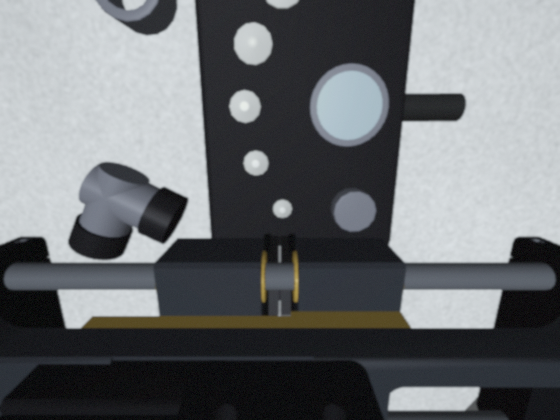

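The wrist view shows k1 at (282,208), k2 at (256,163), k3 at (245,106) and k4 at (253,44). Those are within 2 px (under 2 mm) of the predictions, and the fingers are shut. I'm moving to just above key 1.

Emit:
step_arm:
  commands:
    - [0.003, -0.006, 0.02, 0, 0, 0]
    - [0, 0, 0.025, 0, 0, 0]
    - [0, 0, 0.015, 0, 0, 0]
    - [0, 0, 0.004, 0, 0, 0]
    - [0, 0, 0, 0, 0, 0]
    - [0, 0, 0, 0, 0, 0]
    - [0, 0, 0, 0, 0, 0]

```text
time: 3.95
ee_pos: [0.6246, -0.0499, 0.0615]
eef_rot: [0.967, 0.254, 0.001, 0.0]
ft_force: [-0.8, 0.3, 0.5]
width: 0.0004
```

```bash
python3 -c "
from h import *
goto(0,.035)"
```

```text
t 3.95 tcp [ 0.6246 -0.0499  0.0615] F [-0.77  0.3   0.51] w 0.0004 yaw 29.4 zaxis [ 0.002 -0.    -1.   ]
move tool [-0.001  -0.0003  0.0075]
```

Emit:
step_arm:
  commands:
    - [0, 0, 0.002, 0, 0, 0]
    - [0, 0, 0.002, 0, 0, 0]
    - [0, 0, 0, 0, 0, 0]
    - [0, 0, 0, 0, 0, 0]

```text
time: 4.35
ee_pos: [0.6241, -0.0499, 0.0565]
eef_rot: [0.967, 0.254, 0.0, 0.0]
ft_force: [-0.1, 0.4, 1.4]
width: 0.0004
```

Emit:
step_arm:
  commands:
    - [0, 0, 0.001, 0, 0, 0]
    - [0, 0, 0, 0, 0, 0]
    - [0, 0, 0, 0, 0, 0]

```text
time: 4.65
ee_pos: [0.624, -0.0498, 0.0554]
eef_rot: [0.967, 0.254, 0.0, 0.0]
ft_force: [0.9, -0.2, 2.3]
width: 0.0004
```

Emit:
step_arm:
  commands:
    - [0, 0, 0.001, 0, 0, 0]
    - [0, 0, 0, 0, 0, 0]
    - [0, 0, 0, 0, 0, 0]

```text
time: 4.95
ee_pos: [0.624, -0.0498, 0.0544]
eef_rot: [0.967, 0.254, 0.0, 0.0]
ft_force: [0.6, 0.1, 3.1]
width: 0.0003
```

Emit:
step_arm:
  commands:
    - [0, 0, 0.001, 0, 0, 0]
    - [0, 0, 0, 0, 0, 0]
    - [0, 0, 0, 0, 0, 0]

```text
time: 5.25
ee_pos: [0.6239, -0.0498, 0.0533]
eef_rot: [0.967, 0.254, 0.0, 0.0]
ft_force: [1.5, -0.7, 2.8]
width: 0.0002
```

The tip is at 34.3 mm with about 3 N, which matches key 1 pressed about 3.6 mm. On to key 2.

Emit:
step_arm:
  commands:
    - [0, 0, -0.003, 0, 0, 0]
    - [-0.0012, -0.0023, -0.002, 0, 0, 0]
    - [-0.008, -0.014, 0, 0, 0, 0]
    - [-0.008, -0.014, 0, 0, 0, 0]
    - [-0.004, -0.008, 0, 0, 0, 0]
    - [0, 0, 0, 0, 0, 0]
    - [0, 0, 0.002, 0, 0, 0]
    - [0, 0, 0.0015, 0, 0, 0]
    - [0, 0, 0.0013, 0, 0, 0]
    - [0, 0, 0, 0, 0, 0]
    - [0, 0, 0, 0, 0, 0]

```text
time: 6.35
ee_pos: [0.5869, -0.0271, 0.0536]
eef_rot: [0.967, 0.254, 0.0, 0.0]
ft_force: [-0.3, -0.2, 2.9]
width: 0.0005
```

```bash
python3 -c "
from h import *
goto(1,.0345)"
```

```text
t 6.35 tcp [ 0.5869 -0.0271  0.0536] F [-0.29 -0.15  2.89] w 0.0005 yaw 29.4 zaxis [ 0. -0. -1.]
move tool [-0.0007 -0.      0.0001]
```

Key 2 is pressed: tip at 34.6 mm, 2.9 N. On to keys 3 and 4.

Emit:
step_arm:
  commands:
    - [0, 0, -0.003, 0, 0, 0]
    - [-0.0004, -0.0032, -0.002, 0, 0, 0]
    - [-0.003, -0.015, 0, 0, 0, 0]
    - [-0.003, -0.015, 0, 0, 0, 0]
    - [-0.001, -0.01, 0, 0, 0, 0]
    - [0, 0, 0, 0, 0, 0]
    - [0, 0, 0.002, 0, 0, 0]
    - [0, 0, 0.0015, 0, 0, 0]
    - [0, 0, 0.0015, 0, 0, 0]
    - [0, 0, 0, 0, 0, 0]
    - [0, 0, 0, 0, 0, 0]

```text
time: 7.45
ee_pos: [0.5592, 0.007, 0.0536]
eef_rot: [0.967, 0.254, 0.0, 0.0]
ft_force: [-0.5, 1.3, 3.1]
width: 0.0005
```

```bash
python3 -c "
from h import *
goto(2,.0345)"
```

```text
t 7.45 tcp [0.5592 0.007  0.0536] F [-0.48  1.29  3.12] w 0.0005 yaw 29.4 zaxis [ 0. -0. -1.]
move tool [-0.0008  0.0001  0.0001]
```

Emit:
step_arm:
  commands:
    - [0, 0, -0.003, 0, 0, 0]
    - [0.0005, -0.0032, -0.002, 0, 0, 0]
    - [0.003, -0.015, 0, 0, 0, 0]
    - [0.003, -0.015, 0, 0, 0, 0]
    - [0.001, -0.01, 0, 0, 0, 0]
    - [0, 0, 0, 0, 0, 0]
    - [0, 0, 0.002, 0, 0, 0]
    - [0, 0, 0.0015, 0, 0, 0]
    - [0, 0, 0.0015, 0, 0, 0]
    - [0, 0, 0, 0, 0, 0]
    - [0, 0, 0, 0, 0, 0]

```text
time: 8.55
ee_pos: [0.5444, 0.0483, 0.0536]
eef_rot: [0.967, 0.254, 0.0, 0.0]
ft_force: [0.2, 1.4, 3.1]
width: 0.0002
```

```bash
python3 -c "
from h import *
goto(3,.0345)"
```

```text
t 8.55 tcp [0.5444 0.0483 0.0536] F [0.16 1.36 3.12] w 0.0002 yaw 29.4 zaxis [ 0. -0. -1.]
move tool [-0.001   0.0001  0.0001]
```

Key 4 is pressed (3.1 N). Now the last key.

Emit:
step_arm:
  commands:
    - [0, 0, -0.003, 0, 0, 0]
    - [0.0014, -0.0032, -0.002, 0, 0, 0]
    - [0.008, -0.014, 0, 0, 0, 0]
    - [0.008, -0.014, 0, 0, 0, 0]
    - [0.0035, -0.007, 0, 0, 0, 0]
    - [0, 0, 0, 0, 0, 0]
    - [0, 0, 0.002, 0, 0, 0]
    - [0, 0, 0.0015, 0, 0, 0]
    - [0, 0, 0.0015, 0, 0, 0]
    - [0, 0, 0, 0, 0, 0]
    - [0, 0, 0, 0, 0, 0]

```text
time: 9.65
ee_pos: [0.5438, 0.0915, 0.0535]
eef_rot: [0.967, 0.253, -0.0, 0.0]
ft_force: [-0.5, -2.0, 3.0]
width: 0.0004
```

Run:
```python
from h import *
import cv2
goto(4,.0345)
a=camera("top")[170:275,205:345,::-1]; b=camera("scene")[165:285,195:355,::-1]
o=np.hstack([cv2.resize(a,(400,300),interpolation=2),cv2.resize(b,(400,300),interpolation=2)])
cv2.imwrite("pics/end.png",o)
```

```text
t 9.65 tcp [0.5438 0.0915 0.0535] F [-0.46 -2.01  3.01] w 0.0004 yaw 29.4 zaxis [ 0.    -0.001 -1.   ]
move tool [-0.0005 -0.0003  0.    ]
```

View pics/end.png

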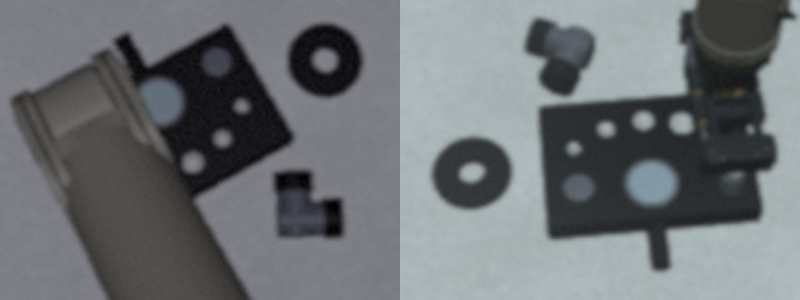

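The end view (top view left, scene view right) shows the fingers on key 5. Keys 1–4 show in the scene half at (574,148), (606,129), (643,121) and (682,123), with the cap, elbow and strainer where they were. The vial is mostly hidden behind the gripper. The -2 N sideways reading needs a re-check, so I'll hold still and read again.

Emit:
step_arm:
  commands:
    - [0, 0, 0, 0, 0, 0]
    - [0, 0, 0, 0, 0, 0]
    - [0, 0, 0, 0, 0, 0]

```text
time: 10.05
ee_pos: [0.5438, 0.0917, 0.0535]
eef_rot: [0.967, 0.254, 0.0, 0.0]
ft_force: [-0.4, -1.5, 3.4]
width: 0.0005
```

Run:
```python
from h import *
import cv2
F=[]
for i in range(6):
    im=camera("scene"); F.append(read_state()["ft_force"])
print(np.round(F,2),np.mean(F,0).round(2)); goto(4,.0345)
a=cv2.imread("pics/scene0.png")[205:265,280:355]; b=im[205:265,280:355,::-1]
cv2.imwrite("pics/end2.png",np.hstack([cv2.resize(x,(400,320),interpolation=2) for x in(a,b)]))
```

```text
[[ 0.06 -2.33  3.83]
 [-0.41 -2.03  3.02]
 [ 0.32 -2.43  3.14]
 [-0.13 -1.42  3.99]
 [-0.88 -1.93  4.33]
 [ 0.82 -2.46  2.89]] [-0.04 -2.1   3.53]
t 10.35 tcp [0.5438 0.092  0.0535] F [ 0.82 -2.46  2.89] w 0.0008 yaw 29.4 zaxis [ 0. -0. -1.]
move tool [-0.0008  0.0002  0.    ]
```

View pics/end2.png

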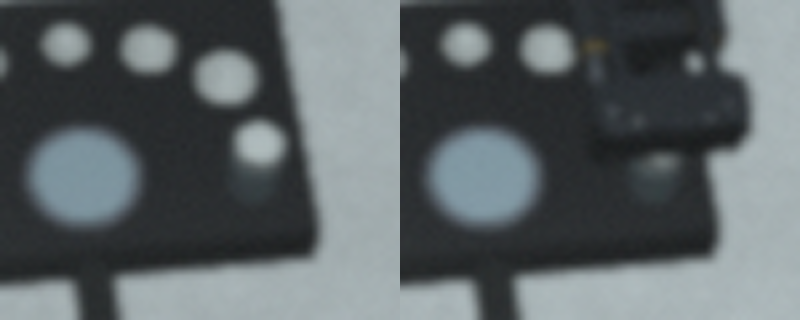

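The vial's body is at the same pixels before (255,183) and after (653-400,183), so it hasn't moved. The steady ~2 N sideways is within what friction on the held key could give. The vertical push averages 3.5 N, which matches key 5 pressed about 3.5 mm. I'm handing in.

```bash
python3 -c "
from bench import *
print(close_job())"
```

```text
the job is handed in; nothing more can be done
None
```

I pressed keys 1 to 5 in order with the shut fingertips and handed the job in at about 10.4 s, with the fingertips still holding key 5 down. Between keys I lifted the tips about 1 mm clear of the key tops instead of sliding across.

- **Key presses:** on each key the tip stopped at about 34.5 mm with a push of about 3 N. That fits a press of about 3.5 mm, well past the 1.5 mm the pump needs. I judged this from tip height and force, as the key joints can't be read.
- **Key 5 at the end:** the tip was at 34.5 mm with an average upward force of 3.5 N. There was also a steady sideways force of about 2 N, most likely friction on the key.
- **Other keys:** keys 1–4 were clear of the fingers in the last pictures, but I couldn't read their heights from those.
- **Loose things:** the vial, cap, elbow and strainer showed no movement. The collar was hidden behind the arm, and I didn't check the bottle and jar again. The arm stayed well clear of the bottle and passed above the jar's height.

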